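Click a wax cartridge into the salon warmer

ROBOT

A 6-joint arm with a two-finger parallel gripper is mounted at the origin on the work surface. World frame = base frame: x ahead of the robot, y to its left, z up, the work surface at z = 0. Lengths are in m, angles in rad, forces in N, time in s.
With the tool pointing down it reaches from about 0.35 to 0.8 m from the base axis. Payload 7.3 kg.
Tool frame: the origin (TCP) lies on the centre line of the jaws, within the pads' length; the fingertips stand 22 mm ahead of it and the grasp point (between the pads) lies 3 mm ahead of it; z points along the fingers, y is the direction in which the jaws open and shut (so a half turn about z gives the same grasp; the last joint's range is limited). The gripper opens to 85 mm and grips with 20 to 120 N. Pads are 22 mm wide; open, the fingers measure 114 mm over their backs; the gripper's body (76 mm by 85 mm) begins 54 mm behind the grasp point. The pads swing forward as they close: fully open they stand 13 mm farther back than shut.
Start: joints at [-1.461, 0.342, 1.524, -0, 1.275, -0.146], TCP at [0.133, -0.508, 0.253] pointing down, gripper open.
Joint ranges: [-2.53, 2.53], [-0.77, 2.02], [0.04, 2.7], [-1, 4.14], [0.28, 2.66], [-3.11, 3.11]. Speed limits (rad/s): [2.57, 2.57, 3.14, 3.14, 3.14, 3.14].

INTERFACE

Orientations are given as a 3x3 rotation matrix whose columns are the frame's x, y, z axes.
In Python, from bench import * gives the robot as it stands.
- The arm moves only by the tool step_arm, never from a script. Its argument "rows" is a list that holds one entry, the list of rows, each a list of 7 numbers: the shift along the tool's x, y, z normalised to -1 to 1, where 1 is 25 cm, then the turn, a rotation vector about the tool's x, y, z normalised to -1 to 1, where 1 is 360 degrees, then the opening, from 0 (shut) to 1 (fully open). In form: [[[x, y, z, ax, ay, az, hand], ...]]. A call has exactly 5 rows; each row is the pose to reach, as a shift and turn from the pose commanded when the call began, along the tool's axes at that moment, turning the shorter way round; what a row does not reach only later rows make up. A row lasts 1/12 s, in which the tool goes at most 41.7 mm and 7.16 degrees, less where a joint would pass 70% of its speed; a pose out of reach is approached as far as the arm can. A call with a number of a shift or a turn outside -1 to 1 is refused whole. A call with a gripper value outside its range is refused whole. The fingers move at their own pace and stop on an object; "squeeze" is the grip in N (left out, the last holds). Time passes only in rows, so rows that repeat a pose let the fingers close, or fill a call up. It gives the time, the measured TCP pose, the force and the opening at its end, in the units of the state.
- observe(): the state, without advancing time (a new reading comes with each control period).
- snapshot(name): name is "scene" or "top" or "wrist"; returns the picture (480x640x3 uint8, blue, green, red); there is no depth.
- camera_info(name): a dict with "K" (3x3 intrinsics, pixels), "R" (3x3) and "t" (3): a world point X has camera coordinates R X + t. Camera axes: x right, y down, z forward; pixel columns grow to the right and rows downward; lengths in m; the calibration is good to about 2 mm. The wrist camera is an equidistant fisheye: a pixel r from the principal point sees the ray r / f radians off the axis. A picture is of the moment at which its call begins: read the wrist's pose just before it. camera_info takes no time and is no camera call; for the wrist camera it gives the pose at the moment of the call.
- hand_in(): hands the job in, once; it reports no verdict.
Trained networks look in the newest picture that a camera, given by its name, has taken for a name from the list of things; names that differ only in an ending like _2 or _b are one class to them, and where a whole thing is asked for, a point or a joint stands for the part that bears it (a point fixed in the world has none). Each returns a list of dicts, best first, with "confidence" (0 to 1); they miss things now and then, are a little off and sometimes report something else, mostly with a low value. They report only what shows in the picture. A call takes as long as a camera call.
- cut_out(camera, query): "region" (480x640 bool, what is visible of it).
- mark_of(camera, query): "xyz" ([x, y, z] in m, in world coordinates, good to about 4 mm: a listed point, or the origin of a listed thing).
The state is a dict: "time_s": time; "joint_positions": joint angles; "joint_velocities": joint speeds; "tau": joint torques, N m; "tool_pos": TCP position; "ee_rot": TCP orientation; "contact_force": force on the tool from outside, world axes, zero at the start; "wrist_torque": the same for the moment, N m; "gripper_width": finger opening in m.
Only numpy, scipy, OpenCV 4.12 (cv2) and the standard library are available. Lean on these libraries where they do the work, as an engineer would, in place of code of your own. Each camera call takes 0.05 s, during which the arm holds its last target.

TASK

Take the roll-on wax cartridge with the wide roller out of the tray and put it, roller up, into the warmer's well, then push it down past the sprung side ball until it clicks and stands fully home on the well's floor, and let go. Feel your way: the well's floor is set to a different depth each day, and pushing harder than about 30 N (3 kg) cracks the warmer. Leave everything else where it is.

Things in the scene. Friction and masses are not known exactly. Their poses are not given: they have to be found in the camera images.
- cartridge_mid (a point): Centre (60 mm above its foot) of the loose wide-roller wax cartridge, an upright white plastic block, 90 to 180 g, in the tray: 30 mm thick along x, 46 mm wide along y, 120 mm tall along z. Body up to 102 mm; on top one steel roller 38 mm long, inside the outline. Grip it across the 30 mm, about 87 mm above the foot, above its flange (4 mm proud of both wide faces, 62 to 67 mm up).
- cartridge: The same cartridge; origin at the centre of its foot, axes as above. At its lower end both narrow (y) sides have the same rounded bead (0 to 22.5 mm above the foot, lower edge rounded by 4 mm, upper by 2.5 mm) and above it a 7 mm deep notch (up to 33.5 mm), so it works either way round.
- dock: Fixed grey wax warmer block, 100 mm (x) by 130 mm (y) by 75 mm high, origin under its centre, a steel housing for the sprung ball on its +y face, a white panel on its -x face and the only well in the middle of its top.
- well_mouth (a point): Centre of the well's mouth, level with the warmer's top; axes as the warmer. Rectangular, 32.4 mm along x, 48.4 mm along y (1.2 mm play each side of the cartridge), with a 4 mm lead-in chamfer. Its hard floor lies anywhere from 38 to 58 mm below the mouth; the setting is not reported.
- ball (a joint): Travel (m) of the steel ball that sticks 5.4 mm into the well from +y, 26 mm above its floor: 0 fully out, about 0.002 to 0.004 while the bead pushes it back, nearly 0 again in the notch. The foot meets it 27 mm above the floor. Passing it takes about 10 to 20 N, then the force drops (the click) and the hard floor stops the cartridge.
- tray: White open tray 250 mm (x) by 270 mm (y), rim 22 mm high, floor 4 mm thick; origin under its centre. Both cartridges, a jar and a small carton stand in it.
- slim_cartridge: Another wax cartridge with the same body but a small round tip (20 mm collar, 12 mm tip, 120 mm in all) in place of the wide roller; to be left alone. Origin at the centre of its foot.
- jar: Loose amber jar, 60 mm across, 60 mm tall, in the tray; leave alone. Origin under its centre.
- clip_box: Loose carton 60 x 90 x 35 mm, in the tray; leave alone. Origin under its centre.
- shampoo: Loose white bottle, 68 mm across, 210 mm tall; leave alone. Origin under its centre.
- conditioner: Loose grey bottle, 64 mm across, 190 mm tall; leave alone. Origin under its centre.
- tin: Loose round dark tin, 90 mm across, 70 mm tall; leave alone. Origin under its centre.
- tint_bowl: Loose black bowl, 120 mm across, 50 mm tall; leave alone. Origin under its centre.
- tint_brush: Loose black brush lying on the counter; leave alone.

How it is judged:
At the end, for the whole second after the job is handed in: The wide-roller cartridge stands upright (within 0.07 rad) and at rest in the warmer's well, its centre within 5 mm of the well's axis and no more than 23.5 mm above the mouth (foot at least 36.5 mm deep), with the sprung ball back out (under 1.3 mm) in its notch (z of cartridge_mid in the frame of well_mouth below 0.0235 m and value of joint ball below 0.0013 m and horizontal distance between cartridge_mid and well_mouth below 0.005 m and angle between cartridge_mid's own z axis and vertical below 0.07 rad and linear speed of cartridge below 0.02 m/s); the robot touches nothing.
It fails at once if the cartridge is pushed into the warmer harder than about 30 N (70 N with the ball's own squeeze), or the fingers press on the warmer with over 35 N (contact force between cartridge and dock above 70 N or contact force between the fingers and dock above 35 N).
It fails at once if another thing on the counter is knocked over or pushed more than 30 mm (distance of any of slim_cartridge, jar, clip_box, shampoo, conditioner, tin, tint_bowl, tint_brush from where it was at the start of the episode above 0.03 m or angle between any of slim_cartridge, jar, clip_box, shampoo, conditioner, tin, tint_bowl's own z axis and vertical above 0.5 rad).
It also fails if it takes over 51 s, if anything falls off the work surface, if the arm or the gripper's body presses on something with over 40 N, if the wrist force passes 120 N, or if a joint passes its speed limit or range.

## Working session

There is one attempt and no reset: what is moved stays moved. The work goes in short steps, Python scripts to look and compute and a tool call to move; the robot and the scene stay as the last step left them, time stands still between calls to the robot, and variables do not carry over. Pictures are saved under pics/ and viewed, and the job is handed in when it is done.

Besides the shell and the picture viewer there is one more tool, called by a JSON object that holds its "name" and its "arguments". step_arm: Moves the arm, as the interface text tells. Scaled input: -1 to 1 covers 25 cm each way for a shift and 360 degrees each way for a turn. Its arguments: {"type":"object","properties":{"rows":{"type":"array","items":{"type":"array","items":{"type":"array","items":{"type":"number"}}}},"squeeze":{"type":"number"}},"required":["rows"]}

```bash
mkdir -p pics; ls; python3 - <<'E'
from bench import *
import cv2
o=observe();print({k:v for k,v in o.items()})
for n in ["scene","top","wrist"]:
    cv2.imwrite(f"pics/{n}0.png",snapshot(n))
    for q in ["cartridge_mid","well_mouth","slim_cartridge","dock","cartridge"]:
        try: print(n,q,[(r["confidence"],r["xyz"]) for r in mark_of(n,q)][:2])
        except Exception as e: print(n,q,e)
print(observe()["time_s"])
E
```

```text
pics
{'time_s': 0.0, 'joint_positions': array([-1.46101006e+00,  3.42727910e-01,  1.52502446e+00, -6.78574888e-06,
        1.27538848e+00, -1.46017379e-01]), 'joint_velocities': array([ 8.01225072e-05, -1.80950235e-04, -6.29649641e-04, -5.13327233e-04,
       -6.41226200e-05, -9.19921362e-04]), 'tau': array([-2.11889688e-03, -4.33676147e+01, -2.46014857e+01, -4.17846386e-04,
        7.73362321e-03,  2.15720689e-06]), 'tool_pos': array([ 0.13280724, -0.50754469,  0.25262064]), 'ee_rot': array([[ 9.67459784e-01,  2.53024770e-01, -1.76082117e-04],
       [ 2.53024737e-01, -9.67458586e-01,  1.53816350e-03],
       [ 2.18841310e-04, -1.53266446e-03, -9.99998802e-01]]), 'contact_force': array([ 0.03042629, -0.08981344, -0.43801338]), 'wrist_torque': array([0.01088484, 0.0206719 , 0.06861312]), 'gripper_width': 0.08528403737647304}
scene cartridge_mid [(0.91, [0.452, 0.2409, 0.0645]), (0.21, [0.4559, 0.2329, 0.0061])]
scene well_mouth [(0.69, [0.5238, -0.1654, 0.0767]), (0.56, [0.5916, 0.4324, 0.0002])]
scene slim_cartridge [(0.88, [0.4758, 0.1143, 0.0005])]
scene dock [(0.84, [0.5278, -0.1622, -0.0024])]
scene cartridge [(0.82, [0.4553, 0.2332, 0.0064])]
top cartridge_mid [(0.82, [0.4559, 0.238, 0.0635])]
top well_mouth [(0.63, [0.5249, -0.1645, 0.0766]), (0.45, [0.5212, 0.1695, -0.0018])]
top slim_cartridge [(0.52, [0.4749, 0.1084, 0.0025])]
top dock [(0.74, [0.525, -0.1629, -0.0026])]
top cartridge [(0.71, [0.4562, 0.2413, 0.001]), (0.62, [0.5935, -0.4838, -0.001])]
wrist cartridge_mid []
wrist well_mouth []
wrist slim_cartridge []
wrist dock []
wrist cartridge []
0.9
```

View pics/scene0.png

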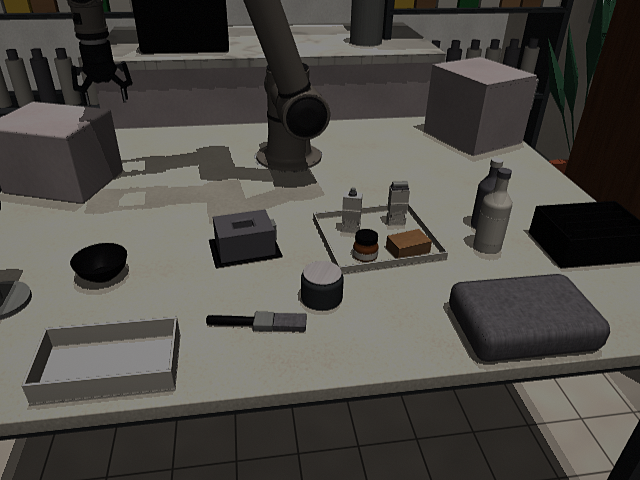

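View pics/top0.png

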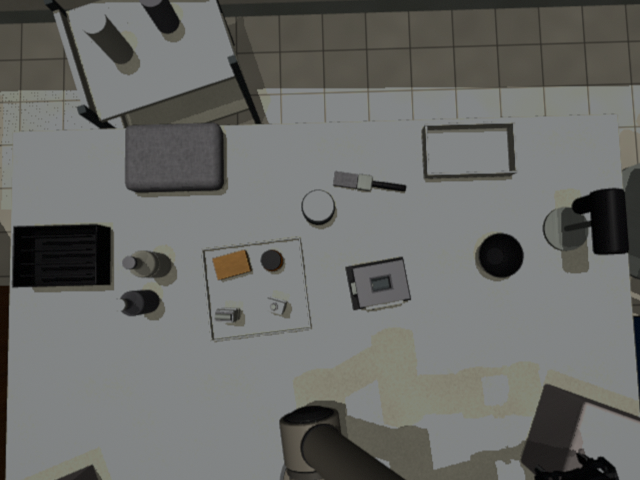

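```bash
python3 - <<'E'
from bench import *
import cv2,numpy as np
im=cv2.imread("pics/top0.png")
a=cv2.resize(im[290:340,200:300],None,fx=8,fy=8,interpolation=cv2.INTER_CUBIC)
b=cv2.resize(im[250:315,335:420],None,fx=9,fy=9,interpolation=cv2.INTER_CUBIC)
cv2.imwrite("pics/a.png",cv2.convertScaleAbs(a,alpha=1.5));cv2.imwrite("pics/b.png",cv2.convertScaleAbs(b,alpha=1.5))
c=camera_info("top");print(c["K"],c["R"],c["t"])
c=camera_info("wrist");print(c); o=observe();R=o["ee_rot"];p=o["tool_pos"]
print("cam in tool",R.T@(-c["R"].T@c["t"]-p), c["R"]@R)
E
```

```text
[[472.97102      0.         317.73153658]
 [  0.         472.97102    243.96893136]
 [  0.           0.           1.        ]] [[-0.02711977 -0.9995793  -0.01028343]
 [-0.99680753  0.02781451 -0.0748405 ]
 [ 0.07509504  0.00822094 -0.99714249]] [0.01397843 0.63589604 1.2526836 ]
{'K': array([[371.64829954,   0.        , 323.95617256],
       [  0.        , 371.64829954, 240.19411708],
       [  0.        ,   0.        ,   1.        ]]), 'R': array([[ 2.53843858e-01, -9.67245208e-01, -5.39720784e-05],
       [-9.19175010e-01, -2.41245685e-01,  3.11316269e-01],
       [-3.01132190e-01, -7.89761131e-02, -9.50306360e-01]]), 't': array([-0.52514107, -0.04079924,  0.37939882])}
cam in tool [ 7.97677112e-02  8.72098240e-05 -1.19867289e-01] [[ 8.47426901e-04  9.99999614e-01  2.30219793e-04]
 [-9.50313929e-01  8.76987490e-04 -3.11291931e-01]
 [-3.11292013e-01  4.50160802e-05  9.50314306e-01]]
```

View pics/a.png

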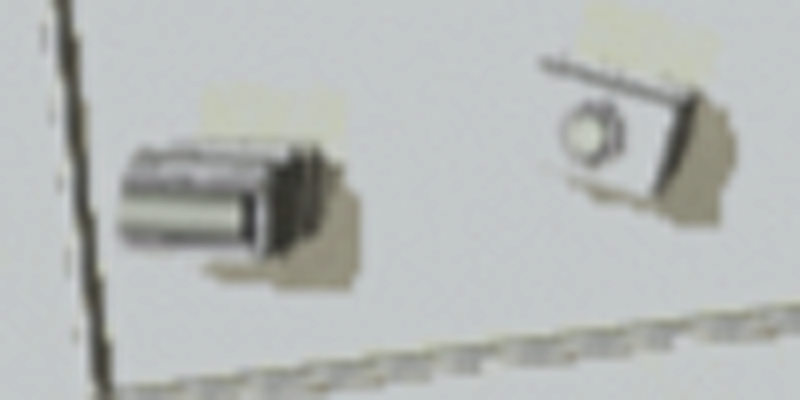

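View pics/b.png

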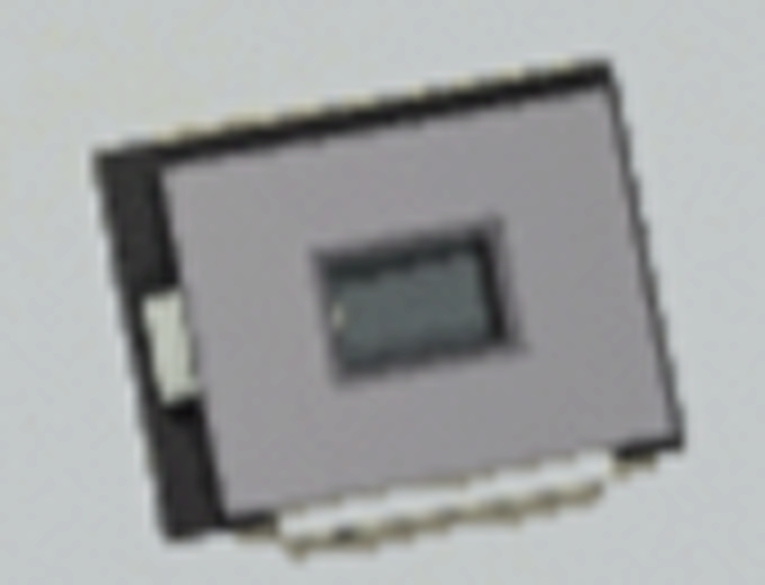

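```bash
cat > h.py <<'E'
from bench import *
import cv2,numpy as np
from scipy.spatial.transform import Rotation as Ro
def ray(name,uv,ci=None):
    c=ci or camera_info(name);K=c["K"];uv=np.atleast_2d(uv).astype(float)
    x=(uv-[K[0,2],K[1,2]])/K[0,0]
    if name=="wrist":
        r=np.linalg.norm(x,axis=1)+1e-12;d=np.c_[x*(np.sin(r)/r)[:,None],np.cos(r)]
    else: d=np.c_[x,np.ones(len(x))]
    return -c["R"].T@c["t"], d@c["R"]
def onz(name,uv,z,ci=None):
    o,d=ray(name,uv,ci); s=(z-o[2])/d[:,2]; return o+d*s[:,None]
def proj(name,X,ci=None):
    c=ci or camera_info(name);K=c["K"];Y=np.atleast_2d(X)@c["R"].T+c["t"]
    if name=="wrist":
        n=np.linalg.norm(Y[:,:2],axis=1)+1e-12;th=np.arctan2(n,Y[:,2]);return Y[:,:2]/n[:,None]*th[:,None]*K[0,0]+[K[0,2],K[1,2]]
    return Y[:,:2]/Y[:,2:]*K[0,0]+[K[0,2],K[1,2]]
def Rdown(yawdeg): # tool x axis at yaw, z down
    a=np.radians(yawdeg);return np.array([[np.cos(a),np.sin(a),0],[np.sin(a),-np.cos(a),0],[0,0,-1.]])
def plan(wps,p=None,R=None):
    o=observe(); p=o["tool_pos"] if p is None else p; R=o["ee_rot"] if R is None else R
    for q,yaw in wps:
        q=np.array(q);T=Rdown(yaw); s=R.T@(q-p)/.25; r=Ro.from_matrix(R.T@T).as_rotvec()/(2*np.pi)
        print(np.round(s,4).tolist()+np.round(r,4).tolist(), "dist",round(np.linalg.norm(q-p),3),"deg",round(360*np.linalg.norm(r),1)); p,R=q,T
E
python3 - <<'E'
from h import *
uv=np.array([(165,175),(610,90),(675,430),(225,515)])/9.+[335,250]-.45
P=onz("top",uv,.075);print(P,P.mean(0))
for a,b in((0,1),(3,2),(1,2),(0,3)):
    d=P[b]-P[a];print(np.degrees(np.arctan2(d[1],d[0])),np.linalg.norm(d))
uv=np.array([(322,255),(500,225),(520,345),(338,378)])/9.+[335,250]-.45
P=onz("top",uv,.075);print(P.mean(0))
# roller axis ends
uv=np.array([(125,214),(240,214)])/8.+[200,290]-.45
P=onz("top",uv,.12);print(P,P.mean(0))
d=P[1]-P[0];print(np.degrees(np.arctan2(d[1],d[0])))
plan([((.26,-.38,.26),40),((.40,-.23,.26),65),((.46,-.04,.26),90),((.455,.14,.26),90)])
E
```

```text
[[ 0.56497705 -0.09279329  0.075     ]
 [ 0.58581345 -0.22099681  0.075     ]
 [ 0.48848467 -0.23555168  0.075     ]
 [ 0.46785332 -0.10670028  0.075     ]] [ 0.52678212 -0.16401051  0.075     ]
-80.76866493384425 0.1298857156058436
-80.90316726718419 0.1304926662089571
-171.4948281826771 0.09841106284639192
-171.8512998442625 0.0981143416871481
[ 0.52713909 -0.16439346  0.075     ]
[[0.45660283 0.25403561 0.12      ]
 [0.45566519 0.21843671 0.12      ]] [0.45613401 0.23623616 0.12      ]
-91.50875879790237
[0.6215, -0.3664, -0.0267, 0.0, 0.0, -0.0704] dist 0.18 deg 25.3
[0.8147, -0.0997, 0.0, 0.0, 0.0, -0.0694] dist 0.205 deg 25.0
[0.7902, -0.1037, 0.0, 0.0, 0.0, -0.0694] dist 0.199 deg 25.0
[0.72, -0.02, 0.0, 0.0, 0.0, 0.0] dist 0.18 deg 0.0
```

{"name": "step_arm", "arguments": {"rows": [[[0.62,-0.366,-0.027,0,0,-0.07,1],[0.62,-0.366,-0.027,0,0,-0.07,1],[0.62,-0.366,-0.027,0,0,-0.07,1],[0.62,-0.366,-0.027,0,0,-0.07,1],[0.62,-0.366,-0.027,0,0,-0.07,1]]]}}

```text
time_s: 1.32
tool_pos: [0.2622, -0.3766, 0.2605]
ee_rot: [[0.764, 0.646, 0.001], [0.646, -0.764, 0.001], [0.002, 0.0, -1.0]]
contact_force: [0.1, -0.4, 0.2]
gripper_width: 0.086
```

{"name": "step_arm", "arguments": {"rows": [[[0.815,-0.1,0,0,0,-0.0694,1],[0.815,-0.1,0,0,0,-0.0694,1],[0.815,-0.1,0,0,0,-0.0694,1],[0.815,-0.1,0,0,0,-0.0694,1],[0.815,-0.1,0,0,0,-0.0694,1]]]}}

```text
time_s: 1.73
tool_pos: [0.4012, -0.2285, 0.2603]
ee_rot: [[0.422, 0.907, 0.001], [0.907, -0.422, -0.0], [-0.0, 0.001, -1.0]]
contact_force: [0.7, -0.2, 0.7]
gripper_width: 0.0854
```

```bash
python3 - <<'E'
from h import *
o=observe();print(o["time_s"],o["tool_pos"],o["ee_rot"][:,0],o["contact_force"])
ci=camera_info("wrist");im=snapshot("wrist");np.save("w1.npy",[ci["K"],ci["R"],np.r_[ci["t"]].reshape(3,1)@np.ones((1,3))])
cv2.imwrite("pics/w1.png",im)
print([(r["confidence"],r["xyz"]) for r in mark_of("wrist","well_mouth")])
plan([((.46,-.04,.26),90),((.455,.14,.26),90)])
E
```

```text
1.7333 [ 0.40123496 -0.22853309  0.26031637] [ 4.21899452e-01  9.06642623e-01 -8.28840268e-05] [ 0.68477078 -0.1974527   0.6659819 ]
[(0.63, [0.5259, -0.162, 0.0766])]
[0.7728, -0.1054, 0.0019, 0.0002, -0.0002, -0.0689] dist 0.195 deg 24.8
[0.72, -0.02, 0.0, 0.0, 0.0, 0.0] dist 0.18 deg 0.0
```

View pics/w1.png

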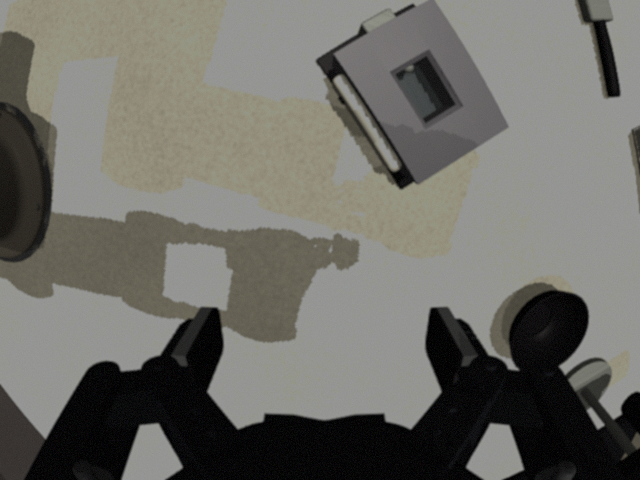

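{"name": "step_arm", "arguments": {"rows": [[[0.773,-0.105,0.002,0,0,-0.0689,1],[0.773,-0.105,0.002,0,0,-0.0689,1],[0.773,-0.105,0.002,0,0,-0.0689,1],[0.773,-0.105,0.002,0,0,-0.0689,1],[0.773,-0.105,0.002,0,0,-0.0689,1]]]}}

```text
time_s: 2.25
tool_pos: [0.4587, -0.0419, 0.2597]
ee_rot: [[0.002, 1.0, 0.0], [1.0, -0.002, 0.0], [0.0, 0.0, -1.0]]
contact_force: [0.5, 0.1, -0.8]
gripper_width: 0.0855
```

{"name": "step_arm", "arguments": {"rows": [[[0.72,-0.02,0,0,0,0,1],[0.72,-0.02,0,0,0,0,1],[0.72,-0.02,0,0,0,0,1],[0.72,-0.02,0,0,0,0,1],[0.72,-0.02,0,0,0,0,1]]]}}

```text
time_s: 2.67
tool_pos: [0.4539, 0.1396, 0.2597]
ee_rot: [[0.003, 1.0, 0.0], [1.0, -0.003, 0.001], [0.001, 0.0, -1.0]]
contact_force: [-0.4, -0.4, 0.0]
gripper_width: 0.0853
```

```bash
python3 - <<'E'
from h import *
w=cv2.imread("pics/w1.png")
cv2.imwrite("pics/w1z.png",cv2.convertScaleAbs(cv2.resize(w[0:200,310:520],None,fx=3,fy=3,interpolation=cv2.INTER_CUBIC),alpha=1.5))
o=observe();print(o["time_s"],o["tool_pos"],o["ee_rot"][:,0],o["contact_force"])
ci=camera_info("wrist");im=snapshot("wrist")
import pickle;pickle.dump(ci,open("ci2.pkl","wb"))
cv2.imwrite("pics/w2.png",im)
for q in ["cartridge_mid","slim_cartridge"]:print(q,[(r["confidence"],r["xyz"]) for r in mark_of("wrist",q)])
E
```

```text
2.6667 [0.45393611 0.13958223 0.25965102] [0.00344958 0.99999296 0.00147719] [-0.39033597 -0.43604651  0.00695756]
cartridge_mid []
slim_cartridge [(0.58, [0.4735, 0.1118, 0.0089])]
```

View pics/w2.png

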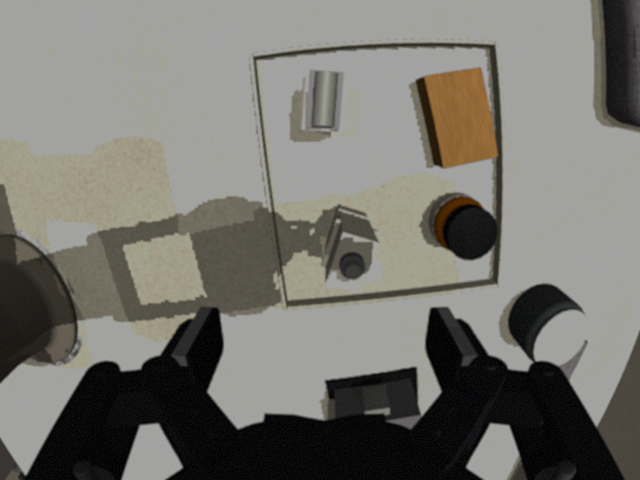

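View pics/w1z.png

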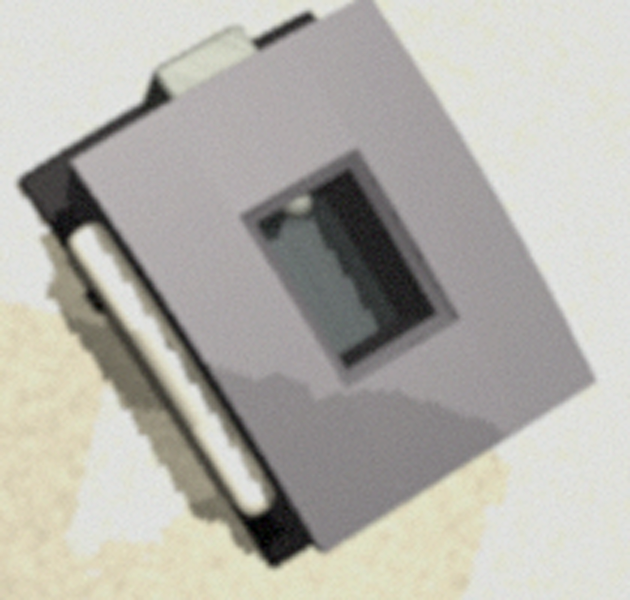

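```bash
python3 - <<'E'
from h import *
import pickle
K,R,T=np.load("w1.npy");c1=dict(K=K,R=R,t=T[:,0])
uv=np.array([(358,150),(458,318),(347,387),(240,214)])/3+[310,0]-.33
P=onz("wrist",uv,.075,c1);print(P[:,:2],P.mean(0));
for a,b in((0,1),(3,2),(2,1),(3,0)):
    d=P[b]-P[a];print(np.degrees(np.arctan2(d[1],d[0])),np.linalg.norm(d))
uv=np.array([(372,0),(595,380),(322,552),(70,160)])/3+[310,0]-.33
P=onz("wrist",uv,.075,c1);print(P[:,:2],P.mean(0));
for a,b in((0,1),(3,2),(2,1),(3,0)):
    d=P[b]-P[a];print(np.degrees(np.arctan2(d[1],d[0])),np.linalg.norm(d))
w=cv2.imread("pics/w2.png")
cv2.imwrite("pics/w2z.png",cv2.convertScaleAbs(cv2.resize(w[55:145,280:370],None,fx=6,fy=6,interpolation=cv2.INTER_CUBIC),alpha=1.5))
ci=pickle.load(open("ci2.pkl","rb"))
print(proj("wrist",[[.456,.238,.120],[.456,.238,.004]],ci))
E
```

```text
[[ 0.54060812 -0.13375603]
 [ 0.54862133 -0.1879072 ]
 [ 0.50999002 -0.19408169]
 [ 0.50169724 -0.13866518]] [ 0.52522918 -0.16360252  0.075     ]
-81.582541718066 0.05474084793220703
-81.48914797399463 0.056033560003412725
9.080845560997906 0.0391216348423461
7.190661922974868 0.03921933872926831
[[ 0.56454067 -0.09414391]
 [ 0.5836492  -0.21956712]
 [ 0.48546503 -0.23441365]
 [ 0.46585639 -0.10683437]] [ 0.52487782 -0.16373976  0.075     ]
-81.33746133819571 0.12687047352417777
-81.26214833532512 0.12907738119001977
8.598611664716785 0.09930030672245697
7.327822949140756 0.09949690745636185
[[326.59545807  96.22769459]
 [325.77468702 104.53809067]]
```

View pics/w2z.png

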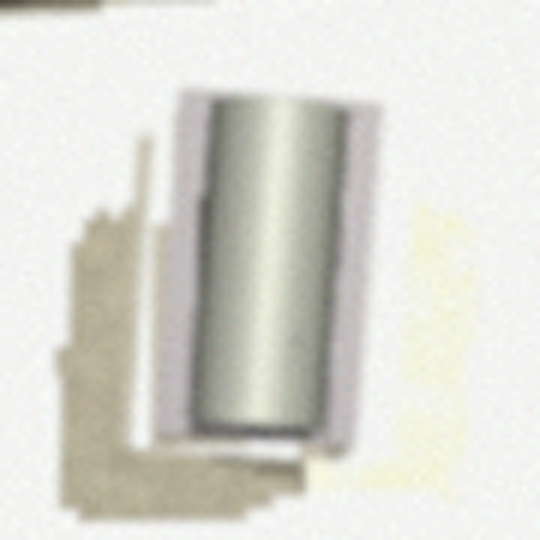

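```bash
python3 - <<'E'
from h import *
import pickle
ci=pickle.load(open("ci2.pkl","rb"))
for z,uv in((.106,[(180,90),(385,103),(350,455),(155,440)]),(.12,[(215,100),(345,103),(322,435),(193,432)])):
    P=onz("wrist",np.array(uv)/6+[280,55]-.4,z,ci);print(P[:,:2],P.mean(0));
    for a,b in((0,1),(3,2),(2,1),(3,0)):
        d=P[b]-P[a];print(np.degrees(np.arctan2(d[1],d[0])),np.linalg.norm(d))
plan([((.456,.238,.22),88.0)])
E
```

```text
[[0.44393665 0.25895705]
 [0.46849011 0.25731888]
 [0.46428343 0.21380908]
 [0.44069462 0.21574212]] [0.4543512  0.23645678 0.106     ]
-3.817037233164386 0.024608041073194604
-4.684761606191178 0.023667889919144917
84.47761943567048 0.04371268774704201
85.70963840392905 0.04333637752193009
[[0.44843404 0.25568292]
 [0.46320376 0.25531583]
 [0.46054704 0.21639969]
 [0.44575367 0.21679959]] [0.45448463 0.23604951 0.12      ]
-1.4237730781166171 0.014774280007059066
-1.5484455845065732 0.014798775972709568
86.09460049719206 0.03900671537406874
86.05662596872502 0.0389756119606361
[0.4081, 0.0045, 0.1575, -0.0, 0.0001, 0.0049] dist 0.109 deg 1.8
```

```bash
python3 - <<'E'
from h import *
plan([((.4547,.2363,.19),85.8),((.4547,.2363,.096),85.8)])
E
```

```text
[0.4014, -0.0007, 0.2775, -0.0, 0.0001, 0.011] dist 0.122 deg 4.0
[0.0, 0.0, 0.376, 0.0, 0.0, 0.0] dist 0.094 deg 0.0
```

{"name": "step_arm", "arguments": {"rows": [[[0.4,0,0.28,0,0,0.011,1],[0.4,0,0.28,0,0,0.011,1],[0.4,0,0.28,0,0,0.011,1],[0.4,0,0.28,0,0,0.011,1],[0.4,0,0.28,0,0,0.011,1]]]}}

```text
time_s: 3.23
tool_pos: [0.4549, 0.2349, 0.1881]
ee_rot: [[0.075, 0.997, -0.003], [0.997, -0.075, -0.002], [-0.002, -0.003, -1.0]]
contact_force: [1.2, 0.4, 0.3]
gripper_width: 0.0854
```

```bash
python3 - <<'E'
from h import *
import pickle
ci=camera_info("wrist");im=snapshot("wrist");pickle.dump(ci,open("ci3.pkl","wb"));cv2.imwrite("pics/w3.png",im)
print(proj("wrist",[[.4547,.2363,.124]],ci))
cv2.imwrite("pics/w3z.png",cv2.convertScaleAbs(cv2.resize(im[150:400,200:450],None,fx=2.4,fy=2.4,interpolation=cv2.INTER_CUBIC),alpha=1.5))
print(observe()["tool_pos"])
E
```

```text
[[323.67086118 272.01199264]]
[0.45558754 0.23434592 0.18924005]
```

View pics/w3z.png

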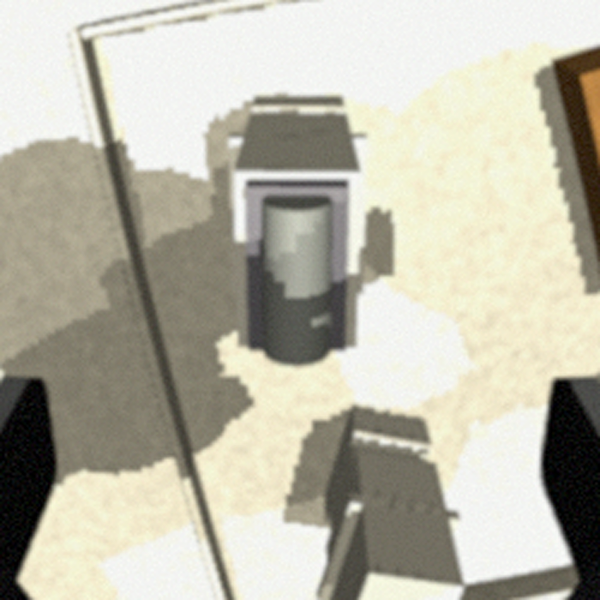

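```bash
python3 - <<'E'
from h import *
import pickle
ci=pickle.load(open("ci3.pkl","rb"))
f=lambda uv:np.array(uv)/2.4+[200,150]-.3
for z,uv in((.106,[(247,182),(350,182),(355,345),(246,345)]),(.106,[(235,172),(360,172),(355,345),(246,345)]),(.12,[(298,198),(298,358)]),(.115,[(298,198),(298,358)])):
    P=onz("wrist",f(uv),z,ci);print(np.round(P,4).tolist(),P.mean(0))
plan([((.4547,.2363,.096),85.8)])
E
```

```text
[[0.4443, 0.2579, 0.106], [0.4685, 0.2561, 0.106], [0.4675, 0.2134, 0.106], [0.4401, 0.2154, 0.106]] [0.45507942 0.23573557 0.106     ]
[[0.4417, 0.2606, 0.106], [0.471, 0.2584, 0.106], [0.4675, 0.2134, 0.106], [0.4401, 0.2154, 0.106]] [0.45505161 0.23696547 0.106     ]
[[0.4564, 0.2574, 0.12], [0.4534, 0.218, 0.12]] [0.45489643 0.2377034  0.12      ]
[[0.4562, 0.2558, 0.115], [0.4532, 0.2155, 0.115]] [0.45472894 0.23565685 0.115     ]
[0.008, -0.0039, 0.373, -0.0001, 0.0002, -0.0004] dist 0.093 deg 0.2
```

{"name": "step_arm", "arguments": {"rows": [[[0.007,-0.002,0.1,0,0,0,1],[0.007,-0.002,0.2,0,0,0,1],[0.007,-0.002,0.3,0,0,0,1],[0.007,-0.002,0.373,0,0,0,1],[0.007,-0.002,0.373,0,0,0,1]]]}}

```text
time_s: 3.7
tool_pos: [0.4541, 0.2348, 0.0942]
ee_rot: [[0.078, 0.997, -0.004], [0.997, -0.078, -0.002], [-0.002, -0.004, -1.0]]
contact_force: [-0.5, 0.3, -0.6]
gripper_width: 0.0852
```

```bash
python3 - <<'E'
from h import *
im=snapshot("wrist");cv2.imwrite("pics/w4.png",cv2.convertScaleAbs(im,alpha=1.5))
o=observe();print(o["tool_pos"],o["contact_force"],np.degrees(np.arctan2(o["ee_rot"][1,0],o["ee_rot"][0,0])))
E
```

```text
[0.45500662 0.23548042 0.09604979] [-0.54496245  0.81022679 -0.14402165] 85.550133087455
```

View pics/w4.png

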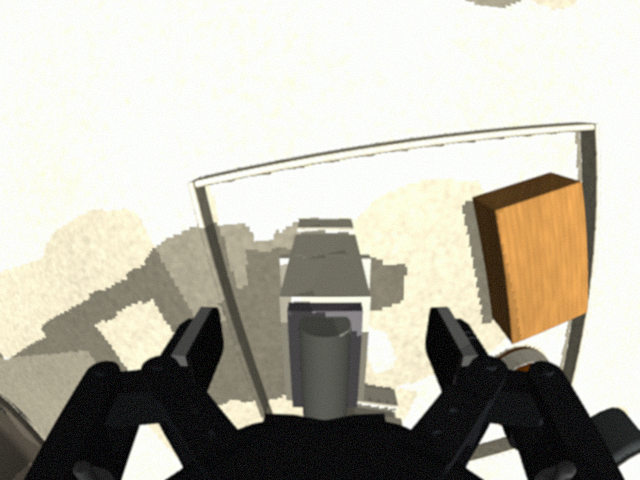

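{"name": "step_arm", "arguments": {"rows": [[[0.004,0,0,0,0,0,0],[0.004,0,0,0,0,0,0],[0.004,0,0,0,0,0,0],[0.004,0,0,0,0,0,0],[0.004,0,0,0,0,0,0]]], "squeeze": 70}}

```text
time_s: 4.17
tool_pos: [0.4553, 0.2386, 0.0974]
ee_rot: [[0.075, 0.997, 0.002], [0.997, -0.075, 0.0], [0.001, 0.001, -1.0]]
contact_force: [-0.5, -0.8, 3.4]
gripper_width: 0.029
```

{"name": "step_arm", "arguments": {"rows": [[[0,0,0,0,0,0,0],[0,0,0,0,0,0,0],[0,0,-0.02,0,0,0,0],[0,0,-0.05,0,0,0,0],[0,0,-0.08,0,0,0,0]]]}}

```text
time_s: 4.58
tool_pos: [0.4547, 0.2385, 0.1168]
ee_rot: [[0.075, 0.997, -0.0], [0.997, -0.075, -0.0], [-0.0, -0.0, -1.0]]
contact_force: [-0.2, 0.4, -1.0]
gripper_width: 0.0288
```

```bash
python3 - <<'E'
from h import *
im=snapshot("wrist");cv2.imwrite("pics/w5.png",cv2.convertScaleAbs(im,alpha=1.5))
o=observe();print(o["tool_pos"],o["contact_force"],o["gripper_width"],np.degrees(np.arctan2(o["ee_rot"][1,0],o["ee_rot"][0,0])))
E
```

```text
[0.45566174 0.23879245 0.11841032] [ 0.32247321  0.09196164 -1.00506877] 0.02875533205580683 85.69496591592113
```

View pics/w5.png

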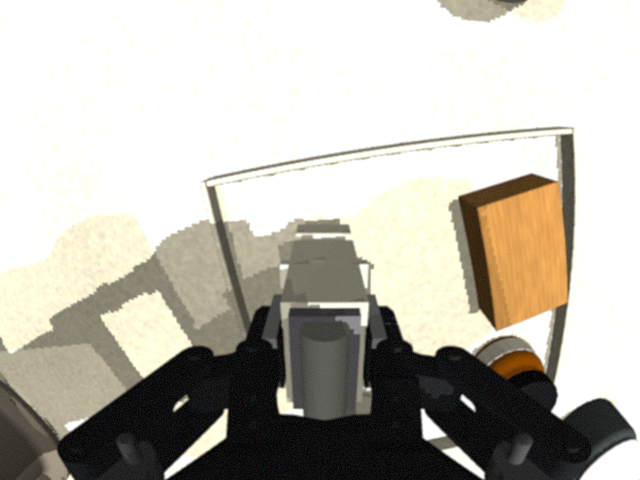

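```bash
python3 - <<'E'
from h import *
import pickle
w=cv2.imread("pics/w5.png")
cv2.imwrite("pics/w5z.png",cv2.resize(w[210:430,230:430],None,fx=2.7,fy=2.7,interpolation=cv2.INTER_CUBIC))
o=observe();p=o["tool_pos"];R=o["ee_rot"];ci=camera_info("wrist")
# predicted body top corners for offset dx of cart centre along tool x (foot = tcp -.0934)
for dx in (0,-.002,-.004):
    L=[(x+dx,y,.0934-.102) for x in(.023,-.023) for y in(-.015,.015)]
    print(dx,np.round((proj("wrist",p+np.array(L)@R.T,ci)-[230,210])*2.7).tolist())
plan([(p+[0,0,.142],85.7),((.475,.06,.26),90),((.515,-.13,.26),96),((.5252,-.1620,.26),98.4)])
E
```

```text
0 [[134.0, 236.0], [374.0, 237.0], [151.0, 511.0], [356.0, 511.0]]
-0.002 [[134.0, 251.0], [374.0, 251.0], [152.0, 520.0], [355.0, 521.0]]
-0.004 [[135.0, 265.0], [373.0, 265.0], [153.0, 530.0], [354.0, 530.0]]
[0.0005, 0.0013, -0.568, 0.0004, -0.0001, -0.0] dist 0.142 deg 0.1
[-0.7074, 0.1308, 0.0016, 0.0, 0.0, -0.0119] dist 0.18 deg 4.3
[-0.76, 0.16, 0.0, 0.0, 0.0, -0.0167] dist 0.194 deg 6.0
[-0.1316, 0.0272, 0.0, 0.0, 0.0, -0.0067] dist 0.034 deg 2.4
```

View pics/w5z.png

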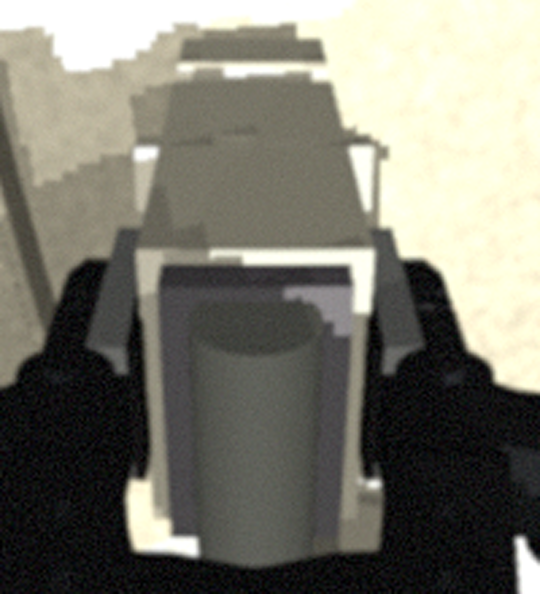

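{"name": "step_arm", "arguments": {"rows": [[[0,0.001,-0.568,0,0,0,0],[0,0.001,-0.568,0,0,0,0],[0,0.001,-0.568,0,0,0,0],[0,0.001,-0.568,0,0,0,0],[0,0.001,-0.568,0,0,0,0]]]}}

```text
time_s: 5.05
tool_pos: [0.4571, 0.2392, 0.2637]
ee_rot: [[0.075, 0.997, 0.01], [0.997, -0.075, 0.003], [0.004, 0.01, -1.0]]
contact_force: [-0.3, 0.7, -1.3]
gripper_width: 0.0291
```

{"name": "step_arm", "arguments": {"rows": [[[-0.707,0.131,0.002,0,0,-0.012,0],[-0.707,0.131,0.002,0,0,-0.012,0],[-0.707,0.131,0.002,0,0,-0.012,0],[-0.707,0.131,0.002,0,0,-0.012,0],[-0.707,0.131,0.002,0,0,-0.012,0]]]}}

```text
time_s: 5.47
tool_pos: [0.4742, 0.0553, 0.2567]
ee_rot: [[0.003, 1.0, -0.002], [1.0, -0.003, -0.002], [-0.002, -0.002, -1.0]]
contact_force: [0.5, 0.8, -1.5]
gripper_width: 0.0294
```

{"name": "step_arm", "arguments": {"rows": [[[-0.76,0.16,0,0,0,-0.0167,0],[-0.76,0.16,0,0,0,-0.0167,0],[-0.76,0.16,0,0,0,-0.0167,0],[-0.76,0.16,0,0,0,-0.0167,0],[-0.76,0.16,0,0,0,-0.0167,0]]]}}

```text
time_s: 5.88
tool_pos: [0.5142, -0.1336, 0.2565]
ee_rot: [[-0.103, 0.995, -0.002], [0.995, 0.103, -0.0], [-0.0, -0.002, -1.0]]
contact_force: [0.4, 1.0, -0.8]
gripper_width: 0.0287
```

{"name": "step_arm", "arguments": {"rows": [[[-0.13,0.027,0,0,0,-0.0067,0],[-0.13,0.027,0,0,0,-0.0067,0],[-0.13,0.027,0,0,0,-0.0067,0],[-0.13,0.027,0,0,0,-0.0067,0],[-0.13,0.027,0,0,0,-0.0067,0]]]}}

```text
time_s: 6.3
tool_pos: [0.5242, -0.1606, 0.2572]
ee_rot: [[-0.147, 0.989, -0.001], [0.989, 0.147, 0.001], [0.001, -0.001, -1.0]]
contact_force: [-0.7, 0.7, -1.0]
gripper_width: 0.0289
```

```bash
python3 - <<'E'
from h import *
im=snapshot("wrist");cv2.imwrite("pics/w6.png",cv2.convertScaleAbs(im,alpha=1.5))
s=snapshot("scene");cv2.imwrite("pics/s6.png",cv2.convertScaleAbs(cv2.resize(s[130:290,150:450],None,fx=2.6,fy=2.6),alpha=1.5))
for i in range(1):
    o=observe();print(o["time_s"],o["tool_pos"],o["contact_force"],o["gripper_width"],np.degrees(np.arctan2(o["ee_rot"][1,0],o["ee_rot"][0,0])))
plan([((.525,-.1619,.178),98.4)])
E
```

```text
6.4 [ 0.52444849 -0.16064295  0.25774825] [-0.60548734 -0.16108007 -1.57678123] 0.02933346400118038 98.51046607946263
[-0.0054, 0.0015, 0.319, -0.0, -0.0, 0.0003] dist 0.08 deg 0.1
```

View pics/w6.png

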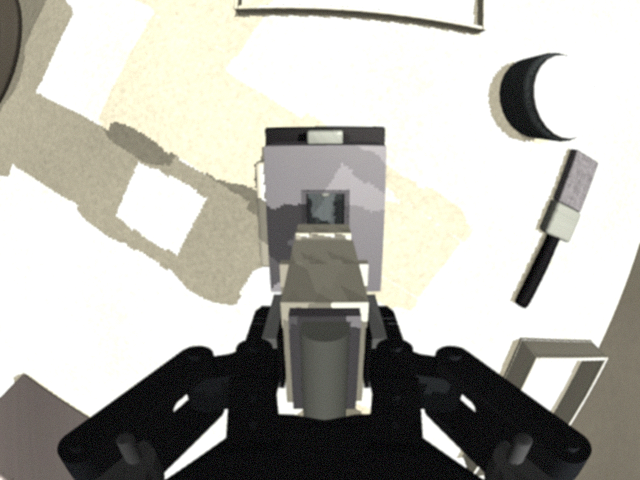

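View pics/s6.png

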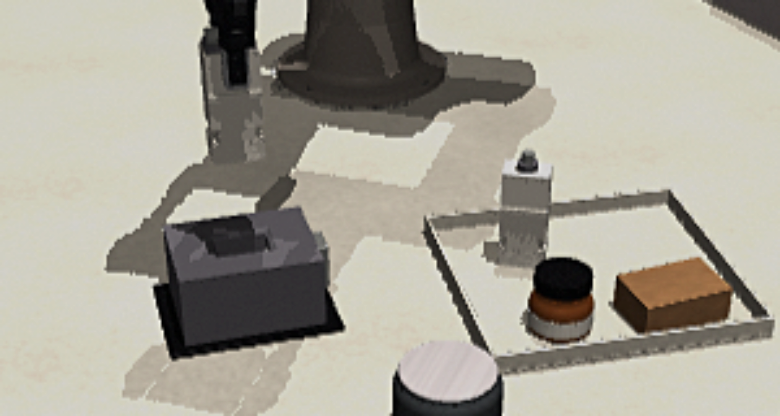

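{"name": "step_arm", "arguments": {"rows": [[[-0.005,0.0015,0.1,0,0,0,0],[-0.005,0.0015,0.2,0,0,0,0],[-0.005,0.0015,0.27,0,0,0,0],[-0.005,0.0015,0.31,0,0,0,0],[-0.005,0.0015,0.31,0,0,0,0]]]}}

```text
time_s: 6.82
tool_pos: [0.5242, -0.1619, 0.1783]
ee_rot: [[-0.148, 0.989, -0.004], [0.989, 0.148, 0.002], [0.002, -0.003, -1.0]]
contact_force: [-0.4, -0.2, -1.3]
gripper_width: 0.0294
```

```bash
python3 - <<'E'
from h import *
im=snapshot("wrist");cv2.imwrite("pics/w7.png",cv2.convertScaleAbs(cv2.resize(im[120:330,220:430],None,fx=2.8,fy=2.8,interpolation=cv2.INTER_CUBIC),alpha=1.7))
o=observe();print(o["time_s"],o["tool_pos"],o["contact_force"],o["gripper_width"],np.degrees(np.arctan2(o["ee_rot"][1,0],o["ee_rot"][0,0])))
p=o["tool_pos"];R=o["ee_rot"];ci=camera_info("wrist")
L=[(-.0017+.023,y,.0934) for y in(-.015,.015)]
f=lambda u:np.round((u-[220,120])*2.8).tolist()
print("foot edge",f(proj("wrist",p+np.array(L)@R.T,ci)))
a=np.radians(8.4);W=np.array([[np.cos(a),-np.sin(a)],[np.sin(a),np.cos(a)]])
for hx,hy in((.0202,.0282),(.05,.065)):
    L=np.array([(sx*hx,hy) for sx in(-1,1)])@W.T+[.5252,-.1636]
    print(f(proj("wrist",np.c_[L,[.075]*2],ci)))
E
```

```text
6.8667 [ 0.52498771 -0.16236595  0.17996318] [ 0.75907779  0.09994376 -0.82880308] 0.02882077174303455 98.47766026003353
foot edge [[221.0, 286.0], [362.0, 286.0]]
[[201.0, 248.0], [383.0, 248.0]]
[[63.0, 85.0], [522.0, 86.0]]
```

View pics/w7.png

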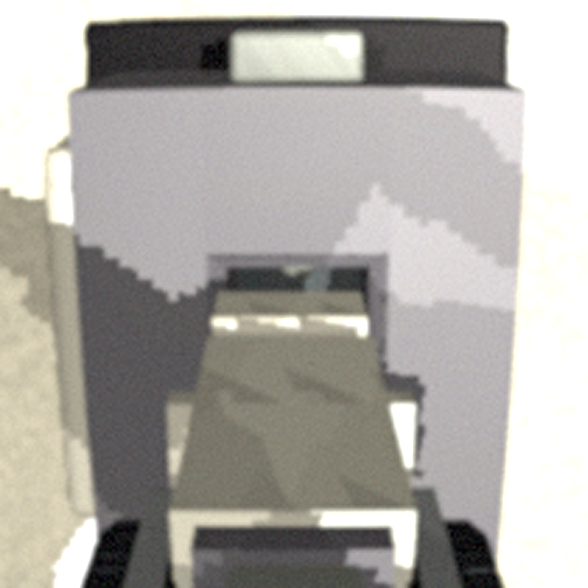

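{"name": "step_arm", "arguments": {"rows": [[[0,0.005,0.01,0,0,0,0],[0,0.005,0.02,0,0,0,0],[0,0.005,0.03,0,0,0,0],[0,0.005,0.036,0,0,0,0],[0,0.005,0.04,0,0,0,0]]]}}

```text
time_s: 7.28
tool_pos: [0.5265, -0.1629, 0.1704]
ee_rot: [[-0.146, 0.989, 0.0], [0.989, 0.146, -0.0], [-0.0, 0.0, -1.0]]
contact_force: [1.0, 0.2, -1.7]
gripper_width: 0.0292
```

{"name": "step_arm", "arguments": {"rows": [[[0,0,0.008,0,0,0,0],[0,0,0.016,0,0,0,0],[0,0,0.024,0,0,0,0],[0,0,0.032,0,0,0,0],[0,0,0.036,0,0,0,0]]]}}

```text
time_s: 7.7
tool_pos: [0.5263, -0.1628, 0.1609]
ee_rot: [[-0.147, 0.989, -0.001], [0.989, 0.147, 0.0], [0.0, -0.0, -1.0]]
contact_force: [-0.5, 0.2, -1.0]
gripper_width: 0.0292
```

```bash
python3 - <<'E'
from h import *
im=snapshot("wrist");cv2.imwrite("pics/w8.png",cv2.convertScaleAbs(cv2.resize(im[120:330,220:430],None,fx=2.8,fy=2.8,interpolation=cv2.INTER_CUBIC),alpha=1.7))
o=observe();print(o["time_s"],o["tool_pos"],o["contact_force"],o["wrist_torque"],o["gripper_width"],np.degrees(np.arctan2(o["ee_rot"][1,0],o["ee_rot"][0,0])))
E
```

```text
7.75 [ 0.52622732 -0.16276842  0.16080214] [-0.07857814  0.26382915 -2.09059242] [0.15927964 0.0105262  0.01934243] 0.02926084972500777 98.42590906046631
```

View pics/w8.png

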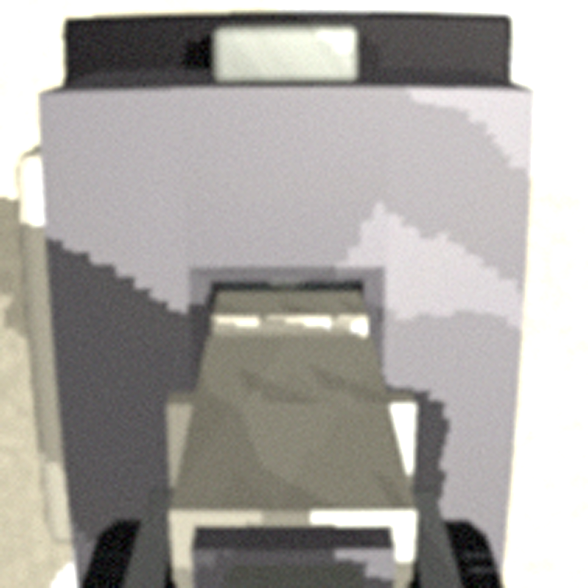

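{"name": "step_arm", "arguments": {"rows": [[[0,-0.001,0.003,0,0,0,0],[0,-0.001,0.006,0,0,0,0],[0,-0.001,0.009,0,0,0,0],[0,-0.001,0.012,0,0,0,0],[0,-0.001,0.012,0,0,0,0]]]}}

```text
time_s: 8.17
tool_pos: [0.5261, -0.1628, 0.1582]
ee_rot: [[-0.147, 0.989, -0.0], [0.989, 0.147, 0.0], [0.0, -0.0, -1.0]]
contact_force: [0.5, 1.2, -2.1]
gripper_width: 0.0292
```

{"name": "step_arm", "arguments": {"rows": [[[0,0,0.003,0,0,0,0],[0,0,0.006,0,0,0,0],[0,0,0.009,0,0,0,0],[0,0,0.012,0,0,0,0],[0,0,0.012,0,0,0,0]]]}}

```text
time_s: 8.58
tool_pos: [0.5261, -0.1629, 0.1551]
ee_rot: [[-0.147, 0.989, -0.0], [0.989, 0.147, 0.0], [0.0, -0.0, -1.0]]
contact_force: [0.5, 1.8, -2.0]
gripper_width: 0.0288
```

{"name": "step_arm", "arguments": {"rows": [[[0,0,0.003,0,0,0,0],[0,0,0.006,0,0,0,0],[0,0,0.009,0,0,0,0],[0,0,0.012,0,0,0,0],[0,0,0.012,0,0,0,0]]]}}

```text
time_s: 9.0
tool_pos: [0.5266, -0.163, 0.1538]
ee_rot: [[-0.147, 0.989, 0.002], [0.989, 0.147, -0.001], [-0.001, 0.002, -1.0]]
contact_force: [-1.9, 2.6, 10.3]
gripper_width: 0.0289
```

```bash
python3 - <<'E'
from h import *
o=observe();print(o["tool_pos"],o["contact_force"],o["wrist_torque"],o["ee_rot"][:,2])
E
```

```text
[ 0.52656877 -0.16300411  0.15377547] [-1.860623    2.62692727 10.26321745] [0.72240621 0.65262478 0.10893655] [ 1.67674418e-03 -8.46717939e-04 -9.99998236e-01]
```

{"name": "step_arm", "arguments": {"rows": [[[0,0,0.001,0,0,0,0],[0,0,0.002,0,0,0,0],[0,0,0.003,0,0,0,0],[0,0,0.003,0,0,0,0],[0,0,0.003,0,0,0,0]]]}}

```text
time_s: 9.42
tool_pos: [0.5266, -0.163, 0.1537]
ee_rot: [[-0.147, 0.989, 0.002], [0.989, 0.147, -0.001], [-0.001, 0.002, -1.0]]
contact_force: [-3.4, 3.3, 14.8]
gripper_width: 0.029
```

{"name": "step_arm", "arguments": {"rows": [[[0,0,0.001,0,0,0,0],[0,0,0.002,0,0,0,0],[0,0,0.003,0,0,0,0],[0,0,0.003,0,0,0,0],[0,0,0.003,0,0,0,0]]]}}

```text
time_s: 9.83
tool_pos: [0.5268, -0.163, 0.1531]
ee_rot: [[-0.147, 0.989, 0.003], [0.989, 0.147, -0.001], [-0.002, 0.003, -1.0]]
contact_force: [-4.0, 3.5, 15.2]
gripper_width: 0.0294
```

{"name": "step_arm", "arguments": {"rows": [[[0,-0.001,0.001,0,0,0,0],[0,-0.002,0.002,0,0,0,0],[0,-0.003,0.003,0,0,0,0],[0,-0.003,0.003,0,0,0,0],[0,-0.003,0.003,0,0,0,0]]]}}

```text
time_s: 10.25
tool_pos: [0.5267, -0.1631, 0.153]
ee_rot: [[-0.147, 0.989, 0.005], [0.989, 0.147, -0.001], [-0.002, 0.004, -1.0]]
contact_force: [-2.3, 4.3, 17.8]
gripper_width: 0.0292
```

```bash
python3 - <<'E'
from h import *
o=observe();print(o["tool_pos"],o["contact_force"],o["wrist_torque"],o["ee_rot"][:,2])
im=snapshot("wrist");cv2.imwrite("pics/w9.png",cv2.convertScaleAbs(cv2.resize(im[120:330,220:430],None,fx=2.8,fy=2.8,interpolation=cv2.INTER_CUBIC),alpha=1.7))
E
```

```text
[ 0.52667633 -0.16309744  0.15295727] [-2.32051052  4.34968334 17.77090359] [1.16952902 0.61085242 0.17711983] [ 0.00454431 -0.00140431 -0.99998869]
```

View pics/w9.png

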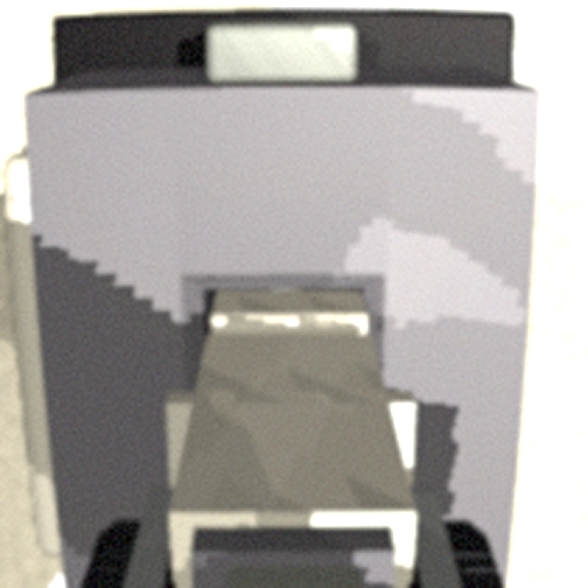

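{"name": "step_arm", "arguments": {"rows": [[[0.001,-0.002,0,0,0,0,0],[0.002,-0.004,0,0,0,0,0],[0.002,-0.004,0.001,0,0,0,0],[0.002,-0.004,0.002,0,0,0,0],[0.002,-0.004,0.002,0,0,0,0]]]}}

```text
time_s: 10.72
tool_pos: [0.5264, -0.1629, 0.1526]
ee_rot: [[-0.147, 0.989, 0.006], [0.989, 0.147, -0.002], [-0.003, 0.006, -1.0]]
contact_force: [0.4, 5.2, 13.4]
gripper_width: 0.0289
```

{"name": "step_arm", "arguments": {"rows": [[[0,0,0.001,0,0,0,0],[0,0,0.002,0,0,0,0],[0,0,0.003,0,0,0,0],[0,0,0.003,0,0,0,0],[0,0,0.003,0,0,0,0]]]}}

```text
time_s: 11.13
tool_pos: [0.5263, -0.1629, 0.1514]
ee_rot: [[-0.147, 0.989, 0.006], [0.989, 0.147, -0.002], [-0.003, 0.006, -1.0]]
contact_force: [0.0, 4.6, 13.2]
gripper_width: 0.0289
```

{"name": "step_arm", "arguments": {"rows": [[[0,0,0.001,0,0,0,0],[0,0,0.002,0,0,0,0],[0,0,0.003,0,0,0,0],[0,0,0.004,0,0,0,0],[0,0,0.004,0,0,0,0]]]}}

```text
time_s: 11.55
tool_pos: [0.5261, -0.1628, 0.15]
ee_rot: [[-0.147, 0.989, 0.005], [0.989, 0.147, -0.002], [-0.002, 0.005, -1.0]]
contact_force: [1.8, 4.0, 10.0]
gripper_width: 0.029
```

{"name": "step_arm", "arguments": {"rows": [[[0,0,0.001,0,0,0,0],[0,0,0.002,0,0,0,0],[0,0,0.003,0,0,0,0],[0,0,0.004,0,0,0,0],[0,0,0.004,0,0,0,0]]]}}

```text
time_s: 11.97
tool_pos: [0.5259, -0.1628, 0.1485]
ee_rot: [[-0.147, 0.989, 0.005], [0.989, 0.147, -0.001], [-0.002, 0.004, -1.0]]
contact_force: [1.8, 4.1, 7.4]
gripper_width: 0.029
```

```bash
python3 - <<'E'
from h import *
o=observe();print(o["tool_pos"],o["contact_force"],o["wrist_torque"],o["ee_rot"][:,2])
im=snapshot("wrist");cv2.imwrite("pics/w10.png",cv2.convertScaleAbs(cv2.resize(im[120:330,220:430],None,fx=2.8,fy=2.8,interpolation=cv2.INTER_CUBIC),alpha=1.7))
E
```

```text
[ 0.52589553 -0.16280907  0.14852797] [1.78817743 4.05723876 7.35495696] [ 0.70057071 -0.32853973  0.12399452] [ 0.00463065 -0.0013449  -0.99998837]
```

View pics/w10.png

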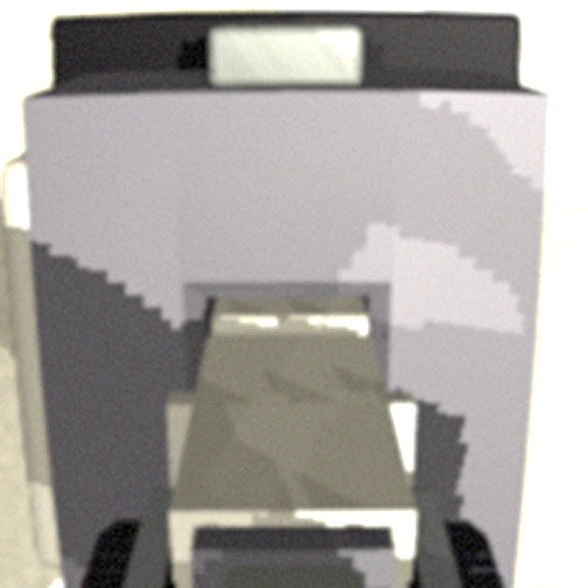

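{"name": "step_arm", "arguments": {"rows": [[[0,0,0.003,0,0,0,0],[0,0,0.006,0,0,0,0],[0,0,0.009,0,0,0,0],[0,0,0.012,0,0,0,0],[0,0,0.012,0,0,0,0]]]}}

```text
time_s: 12.43
tool_pos: [0.5254, -0.1628, 0.1448]
ee_rot: [[-0.147, 0.989, 0.003], [0.989, 0.147, -0.001], [-0.001, 0.003, -1.0]]
contact_force: [1.8, 2.1, 2.4]
gripper_width: 0.0288
```

{"name": "step_arm", "arguments": {"rows": [[[0,0,0.003,0,0,0,0],[0,0,0.006,0,0,0,0],[0,0,0.009,0,0,0,0],[0,0,0.012,0,0,0,0],[0,0,0.012,0,0,0,0]]]}}

```text
time_s: 12.85
tool_pos: [0.5251, -0.1629, 0.1415]
ee_rot: [[-0.147, 0.989, 0.002], [0.989, 0.147, -0.001], [-0.001, 0.002, -1.0]]
contact_force: [0.8, 2.2, 3.2]
gripper_width: 0.0288
```

{"name": "step_arm", "arguments": {"rows": [[[0,0,0.003,0,0,0,0],[0,0,0.006,0,0,0,0],[0,0,0.009,0,0,0,0],[0,0,0.012,0,0,0,0],[0,0,0.012,0,0,0,0]]]}}

```text
time_s: 13.27
tool_pos: [0.525, -0.163, 0.1384]
ee_rot: [[-0.147, 0.989, 0.002], [0.989, 0.147, -0.001], [-0.001, 0.002, -1.0]]
contact_force: [1.7, 2.3, 3.7]
gripper_width: 0.0287
```

{"name": "step_arm", "arguments": {"rows": [[[0,0,0.002,0,0,0,0],[0,0,0.004,0,0,0,0],[0,0,0.006,0,0,0,0],[0,0,0.008,0,0,0,0],[0,0,0.008,0,0,0,0]]]}}

```text
time_s: 13.68
tool_pos: [0.5248, -0.163, 0.1363]
ee_rot: [[-0.147, 0.989, 0.001], [0.989, 0.147, -0.001], [-0.001, 0.001, -1.0]]
contact_force: [1.6, 1.6, 2.6]
gripper_width: 0.0292
```

{"name": "step_arm", "arguments": {"rows": [[[0,0,0.002,0,0,0,0],[0,0,0.004,0,0,0,0],[0,0,0.006,0,0,0,0],[0,0,0.006,0,0,0,0],[0,0,0.006,0,0,0,0]]]}}

```text
time_s: 14.1
tool_pos: [0.5248, -0.163, 0.1349]
ee_rot: [[-0.147, 0.989, 0.001], [0.989, 0.147, -0.001], [-0.001, 0.001, -1.0]]
contact_force: [0.4, 2.4, 6.6]
gripper_width: 0.029
```

{"name": "step_arm", "arguments": {"rows": [[[0,0,0.001,0,0,0,0],[0,0,0.002,0,0,0,0],[0,0,0.003,0,0,0,0],[0,0,0.004,0,0,0,0],[0,0,0.004,0,0,0,0]]]}}

```text
time_s: 14.52
tool_pos: [0.5248, -0.163, 0.134]
ee_rot: [[-0.147, 0.989, 0.001], [0.989, 0.147, -0.001], [-0.001, 0.001, -1.0]]
contact_force: [-0.2, 1.8, 7.2]
gripper_width: 0.0289
```

{"name": "step_arm", "arguments": {"rows": [[[0,0,0.001,0,0,0,0],[0,0,0.002,0,0,0,0],[0,0,0.003,0,0,0,0],[0,0,0.004,0,0,0,0],[0,0,0.004,0,0,0,0]]]}}

```text
time_s: 14.93
tool_pos: [0.5247, -0.163, 0.1326]
ee_rot: [[-0.147, 0.989, 0.001], [0.989, 0.147, -0.001], [-0.001, 0.001, -1.0]]
contact_force: [0.3, 1.6, 3.7]
gripper_width: 0.029
```

Riding on the bead with low force. I'll continue in 1 mm steps.

{"name": "step_arm", "arguments": {"rows": [[[0,0,0.001,0,0,0,0],[0,0,0.002,0,0,0,0],[0,0,0.003,0,0,0,0],[0,0,0.004,0,0,0,0],[0,0,0.004,0,0,0,0]]]}}

```text
time_s: 15.35
tool_pos: [0.5246, -0.1629, 0.1312]
ee_rot: [[-0.147, 0.989, 0.001], [0.989, 0.147, -0.001], [-0.001, 0.001, -1.0]]
contact_force: [2.3, 1.4, 1.9]
gripper_width: 0.0291
```

{"name": "step_arm", "arguments": {"rows": [[[0,0,0.001,0,0,0,0],[0,0,0.002,0,0,0,0],[0,0,0.003,0,0,0,0],[0,0,0.004,0,0,0,0],[0,0,0.004,0,0,0,0]]]}}

```text
time_s: 15.77
tool_pos: [0.5246, -0.1628, 0.1302]
ee_rot: [[-0.147, 0.989, 0.001], [0.989, 0.147, -0.0], [-0.001, 0.0, -1.0]]
contact_force: [1.8, 0.2, 1.6]
gripper_width: 0.029
```

{"name": "step_arm", "arguments": {"rows": [[[0,0,0.001,0,0,0,0],[0,0,0.002,0,0,0,0],[0,0,0.003,0,0,0,0],[0,0,0.003,0,0,0,0],[0,0,0.003,0,0,0,0]]]}}

```text
time_s: 16.18
tool_pos: [0.5246, -0.1628, 0.1293]
ee_rot: [[-0.147, 0.989, 0.0], [0.989, 0.147, -0.0], [-0.0, 0.0, -1.0]]
contact_force: [4.7, 0.0, -2.2]
gripper_width: 0.0289
```

{"name": "step_arm", "arguments": {"rows": [[[0,0.001,0.001,0,0,0,0],[0,0.002,0.002,0,0,0,0],[0,0.002,0.003,0,0,0,0],[0,0.002,0.003,0,0,0,0],[0,0.002,0.003,0,0,0,0]]]}}

```text
time_s: 16.6
tool_pos: [0.5246, -0.1627, 0.1284]
ee_rot: [[-0.147, 0.989, -0.001], [0.989, 0.147, -0.0], [0.0, -0.001, -1.0]]
contact_force: [4.5, -2.7, -4.4]
gripper_width: 0.0292
```

{"name": "step_arm", "arguments": {"rows": [[[0,0,0.001,0,0,0,0],[0,0,0.002,0,0,0,0],[0,0,0.002,0,0,0,0],[0,0,0.002,0,0,0,0],[0,0,0.002,0,0,0,0]]]}}

```text
time_s: 17.02
tool_pos: [0.5247, -0.1626, 0.128]
ee_rot: [[-0.147, 0.989, -0.001], [0.989, 0.147, 0.0], [0.0, -0.001, -1.0]]
contact_force: [2.4, -3.0, -5.6]
gripper_width: 0.0292
```

{"name": "step_arm", "arguments": {"rows": [[[0,0,0.001,0,0,0,0],[0,0,0.002,0,0,0,0],[0,0,0.002,0,0,0,0],[0,0,0.002,0,0,0,0],[0,0,0.002,0,0,0,0]]]}}

```text
time_s: 17.43
tool_pos: [0.5247, -0.1626, 0.1278]
ee_rot: [[-0.147, 0.989, -0.0], [0.989, 0.147, -0.0], [-0.0, -0.0, -1.0]]
contact_force: [2.4, -3.2, -4.4]
gripper_width: 0.0289
```

{"name": "step_arm", "arguments": {"rows": [[[0,0,0.001,0,0,0,0],[0,0,0.002,0,0,0,0],[0,0,0.002,0,0,0,0],[0,0,0.002,0,0,0,0],[0,0,0.002,0,0,0,0]]]}}

```text
time_s: 17.85
tool_pos: [0.5247, -0.1626, 0.1273]
ee_rot: [[-0.147, 0.989, -0.0], [0.989, 0.147, 0.0], [0.0, -0.0, -1.0]]
contact_force: [0.7, -2.5, -3.1]
gripper_width: 0.0289
```

{"name": "step_arm", "arguments": {"rows": [[[0,0,0.001,0,0,0,0],[0,0,0.002,0,0,0,0],[0,0,0.002,0,0,0,0],[0,0,0.002,0,0,0,0],[0,0,0.002,0,0,0,0]]]}}

```text
time_s: 18.27
tool_pos: [0.5248, -0.1625, 0.1269]
ee_rot: [[-0.147, 0.989, -0.0], [0.989, 0.147, 0.0], [0.0, -0.0, -1.0]]
contact_force: [0.1, -1.6, -0.2]
gripper_width: 0.0291
```

{"name": "step_arm", "arguments": {"rows": [[[0,0,0.001,0,0,0,0],[0,0,0.002,0,0,0,0],[0,0,0.003,0,0,0,0],[0,0,0.003,0,0,0,0],[0,0,0.003,0,0,0,0]]]}}

```text
time_s: 18.68
tool_pos: [0.5248, -0.1625, 0.1268]
ee_rot: [[-0.147, 0.989, 0.0], [0.989, 0.147, -0.0], [-0.0, 0.0, -1.0]]
contact_force: [-1.8, -0.8, 5.8]
gripper_width: 0.0293
```

{"name": "step_arm", "arguments": {"rows": [[[0,0,0.001,0,0,0,0],[0,0,0.002,0,0,0,0],[0,0,0.002,0,0,0,0],[0,0,0.002,0,0,0,0],[0,0,0.002,0,0,0,0]]]}}

```text
time_s: 19.1
tool_pos: [0.5248, -0.1626, 0.1268]
ee_rot: [[-0.147, 0.989, 0.0], [0.989, 0.147, -0.0], [-0.0, 0.0, -1.0]]
contact_force: [-3.0, 0.1, 9.6]
gripper_width: 0.029
```

{"name": "step_arm", "arguments": {"rows": [[[0,0,0.001,0,0,0,0],[0,0,0.002,0,0,0,0],[0,0,0.002,0,0,0,0],[0,0,0.002,0,0,0,0],[0,0,0.002,0,0,0,0]]]}}

```text
time_s: 19.52
tool_pos: [0.5248, -0.1626, 0.1268]
ee_rot: [[-0.147, 0.989, 0.001], [0.989, 0.147, -0.0], [-0.001, 0.001, -1.0]]
contact_force: [-4.0, -0.3, 13.1]
gripper_width: 0.0291
```

```bash
python3 - <<'E'
from h import *
o=observe();print(o["tool_pos"],o["contact_force"],o["wrist_torque"],o["ee_rot"][:,2])
im=snapshot("wrist");cv2.imwrite("pics/w11.png",cv2.convertScaleAbs(im,alpha=1.7))
E
```

```text
[ 0.52479902 -0.16258488  0.12679028] [-3.99844854 -0.27000811 13.10347552] [0.11559846 0.77513881 0.01415812] [ 7.22521406e-04 -4.93446304e-04 -9.99999617e-01]
```

View pics/w11.png

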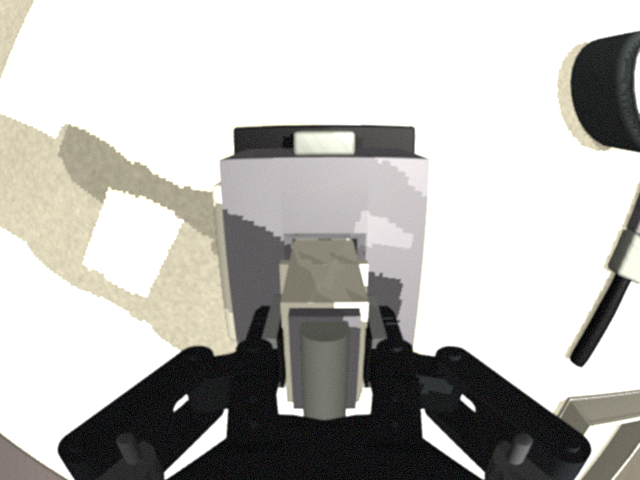

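{"name": "step_arm", "arguments": {"rows": [[[0,0.001,-0.003,0,0,0,0],[0,0.001,-0.006,0,0,0,0],[0,0.001,-0.006,0,0,0,0],[0,0.001,-0.006,0,0,0,0.6],[0,0.001,-0.006,0,0,0,0.6]]]}}

```text
time_s: 19.98
tool_pos: [0.525, -0.1623, 0.1262]
ee_rot: [[-0.146, 0.989, -0.0], [0.989, 0.146, 0.001], [0.001, -0.0, -1.0]]
contact_force: [-0.2, 0.1, 0.2]
gripper_width: 0.0507
```

{"name": "step_arm", "arguments": {"rows": [[[0,0,0,0,0,0,0.9],[0,0,0,0,0,0,0.9],[0,0,0,0,0,0,0.9],[0,0,0,0,0,0,0.9],[0,0,0,0,0,0,0.9]]]}}

```text
time_s: 20.4
tool_pos: [0.5251, -0.1625, 0.1265]
ee_rot: [[-0.147, 0.989, -0.0], [0.989, 0.147, 0.0], [0.0, -0.0, -1.0]]
contact_force: [-1.4, -0.5, 0.4]
gripper_width: 0.0769
```

{"name": "step_arm", "arguments": {"rows": [[[0,0,-0.06,0,0,0,0.9],[0,0,-0.15,0,0,0,0.9],[0,0,-0.25,0,0,0,0.9],[0,0,-0.35,0,0,0,0.9],[0,0,-0.45,0,0,0,0.9]]]}}

```text
time_s: 20.82
tool_pos: [0.5249, -0.1625, 0.2402]
ee_rot: [[-0.147, 0.989, -0.0], [0.989, 0.147, 0.0], [0.0, -0.0, -1.0]]
contact_force: [0.5, 0.4, -0.1]
gripper_width: 0.0772
```

```bash
python3 - <<'E'
from h import *
o=observe();print(o["time_s"],o["tool_pos"],o["contact_force"])
im=snapshot("wrist");cv2.imwrite("pics/w12.png",cv2.convertScaleAbs(im,alpha=1.7))
s=snapshot("scene");cv2.imwrite("pics/s12.png",cv2.convertScaleAbs(cv2.resize(s[130:290,150:450],None,fx=2.6,fy=2.6),alpha=1.5))
print([(r["confidence"],r["xyz"]) for r in mark_of("scene","cartridge_mid")],[(r["confidence"],r["xyz"]) for r in mark_of("wrist","cartridge_mid")])
snapshot("top");print([(r["confidence"],r["xyz"]) for r in mark_of("top","cartridge_mid")])
ci=camera_info("wrist");a=np.radians(98.4);ex=np.array([np.cos(a),np.sin(a),0]);ey=np.array([np.sin(a),-np.cos(a),0])
c=np.array([.525,-.164,.0334+.102])
print(proj("wrist",[c+sx*.023*ex+sy*.015*ey for sx in(1,-1) for sy in(-1,1)],ci))
E
```

```text
20.8167 [ 0.52492685 -0.16247453  0.24017129] [ 0.50923976  0.39611268 -0.07417706]
[(0.88, [0.5245, -0.1622, 0.094]), (0.5, [0.4961, 0.4661, 0.0001]), (0.5, [0.589, -0.4884, 0.0002])] []
[]
[[300.5109947  218.44439659]
 [348.95623798 218.53573199]
 [301.8731927  286.03745023]
 [347.31311723 286.12514317]]
```

View pics/w12.png

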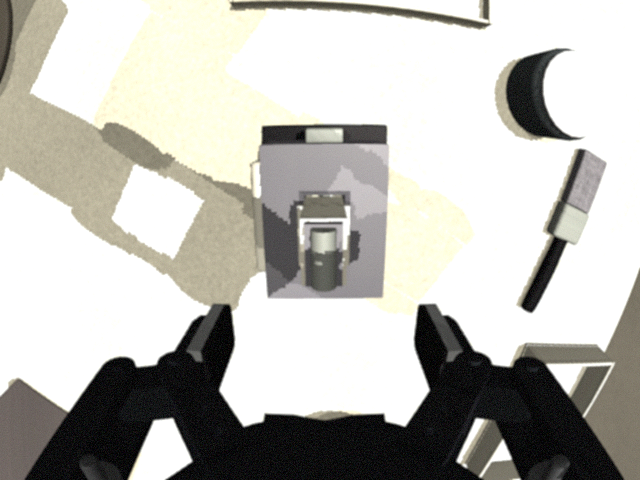

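View pics/s12.png

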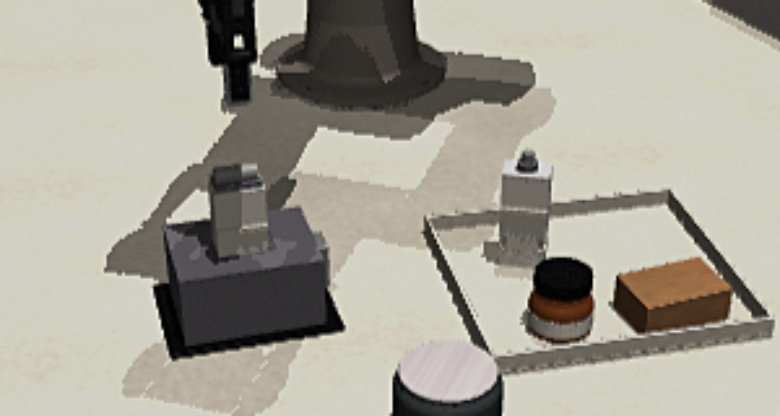

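{"name": "step_arm", "arguments": {"rows": [[[0,0,-0.05,0,0,0,0.9],[0,0,-0.05,0,0,0,0.9],[0,0,-0.05,0,0,0,0.9],[0,0,-0.05,0,0,0,0.9],[0,0,-0.05,0,0,0,0.9]]]}}

```text
time_s: 21.53
tool_pos: [0.5248, -0.1624, 0.2506]
ee_rot: [[-0.147, 0.989, -0.001], [0.989, 0.147, 0.001], [0.001, -0.001, -1.0]]
contact_force: [0.4, 0.8, 0.7]
gripper_width: 0.0767
```

```bash
python3 - <<'E'
from bench import *
snapshot("scene");print([(r["confidence"],r["xyz"]) for r in mark_of("scene","cartridge_mid")][:1])
o=observe();print(o["time_s"],o["contact_force"]);print(hand_in())
E
```

```text
[(0.7, [0.5239, -0.1633, 0.0961])]
21.6333 [0.46100244 0.63459125 0.912382  ]
the job is handed in; nothing more can be done
None
```

I took the wide-roller cartridge from the tray and pushed it down into the warmer's well, roller up. It passed the ball, stopped on the floor, and I let go and handed the job in at about 21.6 s. No verdict was reported.

- **Force:** passing the ball read about 18 N at the wrist. The force then fell and briefly reversed to about -5.6 N, which was the click. The floor stopped it hard: the tool held at 126.8 mm while the force rose to 13 N, so I pushed no further.
- **Depth:** the foot sits about 41.6 mm below the mouth, so the centre should be about 18.4 mm above it. The scene camera's two readings after release gave 19 mm and then 21 mm, both under the 23.5 mm limit.
- **Position:** the camera placed the cartridge about 1 to 2 mm from the well's axis, and it looks upright in the pictures.
- **Surroundings:** the neighbouring things that show in the last pictures look unmoved. The gripper is open, well above the cartridge, and feels no contact.

Some checks are missing. The wrist and top networks did not find the cartridge after release, so the final height rests on the scene camera and the tool height. The ball's travel cannot be read, so I inferred its return from the click and the depth.

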